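# Unclip the cutter head of a rail trimmer for a blade change

### The job

The rail trimmer needs a new blade: hold the cutter head's release button down to its stop while you draw the head along the rail and off the open end onto the trimmer's base, then lay the head, right way up, in the empty shallow tray. The catch is plastic, so feel for the button and never bear down or pull hard on the head while it is on the rail; leave the other things on the table where they are.

Things in the scene. Friction and masses are not known exactly. Their poses are not given: they have to be found in the camera images.
- head: Cutter head: black plastic block 60 x 44 mm (x, y), 32 mm high, about 0.2 kg, straddling the rail. Origin: centre of its underside; z up; -x points along the rail to its open end, the way it comes off. Its parallel sides, 44 mm apart, serve for lifting. Round grey blade guards, flush with the sides, reach to x = +38 mm. Button and ledge stand on top (see their points).
- button_axis (a point): Point on the block's top (head x = +4, z = 32 mm) under the release button, a 26 mm grey disc. The cap is screw-adjusted: its top stands 8 to 22 mm above this point, unknown, to be felt. Travel 7 mm down to a hard stop, spring 3 N at first, 8 N at the stop; the catch under the head lets go only in the last 2 mm and snaps into the next notch if let up.
- ledge (a point): Middle of the button-side face of an upright ledge across the head's top, 44 mm wide, 8 mm thick (head x = -24 to -16 mm), from the block's top to 27 mm above it; this point is 10 mm above the block's top. With the button held down, fingertips can push this face towards head -x to draw the head off.
- trimmer: Rail trimmer, fixed: grey base plate 110 mm wide, 15 mm thick, x = -105 to +205 mm, with an aluminium T rail 24 mm wide along its middle, x = 0 to 200 mm. Origin: on the table below the rail's open end; +x to the closed end, z up. The bare plate before the open end receives the head, which slides just above the smooth plate. Head origin starts near x = +45 mm; clear of the rail below x = -31 mm.
- rail_end (a point): Middle of the rail's top edge at its open end, 32 mm above the table. The head's catch sits in a notch with 3 mm of play along the rail either way; a second notch lies 27 mm nearer the open end. Rail and head together bear about 35 N of push or pull before the catch breaks.
- tray: The empty shallow tray, blue plastic, 170 x 160 mm (x, y), 28 mm high, walls and floor about 4 mm thick, fixed. Origin: centre of its underside, z up. It may change places with a deeper blue bin of the same plan (50 mm high), full of thread spools.
- tape_big: Bystander, leave alone: roll of white tape lying flat, 96 mm across, 18 mm high; origin at the centre of its underside.
- tape_small: Bystander, leave alone: roll of white tape lying flat, 72 mm across, 14 mm high; origin at the centre of its underside.
- marker: Bystander, leave alone: white and blue marker pen 130 mm long; origin at the centre of its underside.
- thread: Bystander, leave alone: spool of thread, 34 mm across, 45 mm high, standing on the trimmer's base plate beside the rail; origin at the centre of its underside.
- eyelet_jar: Bystander, leave alone: jar 56 mm across, 70 mm high; origin at the centre of its underside.
- weight: Bystander, leave alone: steel pattern weight 60 x 30 x 20 mm, lying on the base plate beside the rail; origin at the centre of its underside.
- gauge: Bystander, leave alone: flat metal gauge strip 150 x 30 x 4 mm; origin at the centre of its underside.
Mind the look-alikes: they are no part of the job. What is shaped like the tray but white is not meant.

How it is judged:
On the way, in this order (a step that is already met when the one before it is completed fails the run):
1. the head has been drawn along the rail and off its open end, upright on the trimmer's base plate (x of head in the frame of trimmer between -0.09 and -0.031 m and y of head in the frame of trimmer between -0.03 and 0.03 m and z of head in the frame of trimmer between 0.012 and 0.022 m and angle between head's own z axis and vertical below 0.12 rad), for 0.1 s.
2. the head stands right way up in the empty tray (x of head in the frame of tray between -0.055 and 0.055 m and y of head in the frame of tray between -0.06 and 0.06 m and z of head in the frame of tray between 0 and 0.011 m and angle between head's own z axis and vertical below 0.12 rad), for 0.2 s.
At the end, for the whole second after the job is handed in: The cutter head stands right way up (tilt under 0.12 rad) on the floor of the empty shallow tray (origin within 55 mm of the tray's centre along its x, 60 mm along its y, underside less than 11 mm above the tray's underside), released and at rest (all of step 2 and linear speed of head below 0.02 m/s and contact force between head and the fingers below 0.1 N); the robot touches nothing.
It fails at once if the head strained against the trimmer (more than 35 N between them) (contact force between head and trimmer above 35 N).
It fails at once if another thing on the table moved by more than 30 mm (distance of any of tape_big, tape_small, marker, thread, eyelet_jar, weight, gauge from where it was at the start of the episode above 0.03 m).
It also fails if it takes over 61 s, if anything falls off the work surface, if the arm or the gripper's body presses on something with over 40 N, if the wrist force passes 120 N, or if a joint passes its speed limit or range.

### The arm

A 7-joint arm with a two-finger parallel gripper is mounted at the origin on the work surface. World frame = base frame: x ahead of the robot, y to its left, z up, the work surface at z = 0. Lengths are in m, angles in rad, forces in N, time in s.
With the tool pointing down it reaches from about 0.35 to 0.9 m from the base axis. Payload 8.1 kg.
Tool frame: the origin (TCP) lies at the very end of the fingers, on their centre line; the grasp point (between the pads) lies grip_point_offset behind it (grip_point_offset is the distance from the TCP to the grasp point, in m); z points along the fingers, y is the direction in which the jaws open and shut (so a half turn about z gives the same grasp; the last joint's range is limited). The gripper opens to 92 mm and grips with 3 to 60 N. Pads are 19 mm wide; open, the fingers measure 130 mm over their backs; the gripper's body (75 mm by 190 mm) begins 47 mm behind the grasp point.
Start: joints at [1.102, 0.434, 0.025, 1.573, -0.012, 1.134, -0.075], TCP at [0.224, -0.584, 0.227] pointing down, gripper open.
Joint ranges: [-2.62, 2.62], [-0.44, 2.09], [-1.27, 1.32], [0.08, 2.57], [-1.32, 4.46], [0.12, 2], [-2.74, 2.74]. Speed limits (rad/s): [2.22, 2.22, 3.01, 3.01, 3.14, 3.14, 3.14].

### API

Orientations are given as a rotation vector (axis times angle).
In Python, from cell import * gives the robot as it stands.
- The arm moves only by the tool drive_tool, never from a script. Its argument "increments" is a list of rows, each an object of numbers: "grip": the gripper's target within -1 to 1 (shut at 1, half-way at 0, fully open at -1); "tx", "ty", "tz": the shift along the world's x, y, z normalised to -1 to 1, where 1 is 400 mm; "turn": the turn about the world's z normalised to -1 to 1, where 1 is 60 degrees. In form: [{"grip": .., "tx": .., "ty": .., "tz": .., "turn": ..}, ...]. A call has 1 to 20 rows; each row is the pose to reach, as a shift and turn from the pose measured when the call began; what a row does not reach only later rows make up. A row lasts 1/10 s, in which the tool goes at most 50 mm and 8.59 degrees, less where a joint would pass 70% of its speed; a pose out of reach is approached as far as the arm can. A call with a number of a shift or a turn outside -1 to 1 is refused whole. A call with a gripper value outside its range is refused whole. The fingers move at their own pace and stop on an object; "newtons" is the grip in N (left out, the last holds). Time passes only in rows, so rows that repeat a pose let the fingers close. It gives the time, the measured TCP pose, the force and the opening at its end, in the units of the state.
- observe(): the state, without advancing time (a new reading comes with each control period).
- get_image(name): name is "side" or "top"; returns the picture (384x512x3 uint8, red, green, blue); there is no depth.
- camera_info(name): a dict with "fx", "fy", "cx", "cy" (pixels), "eye" and "rotation" of the camera in the world. Camera axes: x right, y down, z forward; pixel columns grow to the right and rows downward; lengths in m; the calibration is good to about 2 mm. A picture is of the moment at which its call begins. camera_info takes no time and is no camera call.
- sign_off(): hands the job in, once; it reports no verdict.
The state is a dict: "clock": time; "joints": joint angles; "dq": joint speeds; "joint_efforts": joint torques, N m; "position": TCP position; "ee_rot": TCP orientation; "force": force on the tool from outside, world axes, zero at the start; "ft_torque": the same for the moment, N m; "width": opening from 0.0 (shut) to 1.0 (fully open).
Only numpy, scipy, OpenCV 4.12 (cv2) and the standard library are available. Lean on these libraries where they do the work, as an engineer would, in place of code of your own. Each camera call takes 0.05 s, during which the arm holds its last target. There are 200 camera calls.

## Working session

There is one attempt and no reset: what is moved stays moved. The work goes in short steps, Python scripts to look and compute and a tool call to move; the robot and the scene stay as the last step left them, time stands still between calls to the robot, and variables do not carry over. Pictures are saved under pics/ and viewed, about 8 in all and at most 12, crops included, and the job is handed in when it is done.

Besides the shell and the picture viewer there is one more tool, called after ">>>" by a JSON object that holds its "fn" and its "kwargs". drive_tool: Moves the arm, as the interface text tells. Its arguments: {"type":"object","properties":{"increments":{"type":"array","items":{"type":"object","properties":{"grip":{"type":"number"},"tx":{"type":"number"},"ty":{"type":"number"},"tz":{"type":"number"},"turn":{"type":"number"}}}},"newtons":{"type":"number"}},"required":["increments"]}

```bash
mkdir -p pics; python3 - <<'E'
from cell import *
import cv2
for n in("top","side"):
    im=get_image(n); cv2.imwrite(f"pics/{n}0.png",im[:,:,::-1]); c=camera_info(n); print(n,c)
print(observe())
E
```

```text
top {'fx': 460.53021873337684, 'fy': 460.53021873337684, 'cx': 253.16187059750015, 'cy': 187.4465169975143, 'eye': array([ 0.33121855, -0.0053069 ,  1.30934253]), 'rotation': array([-2.18746007,  2.16925505, -0.1000012 ])}
side {'fx': 487.3123664910393, 'fy': 487.3123664910393, 'cx': 254.10289483823126, 'cy': 194.7059886649399, 'eye': array([0.21460096, 1.26153224, 0.80438219]), 'rotation': array([-0.26119036,  2.64535787, -1.5127024 ])}
{'clock': 0.1, 'joints': array([ 1.10239232,  0.43515993,  0.02496105,  1.57400275, -0.01160738,
        1.13398818, -0.07509997]), 'dq': array([-0.00041835, -0.00156391, -0.00014898, -0.00320422,  0.00049058,
       -0.00084809, -0.00021275]), 'joint_efforts': array([ 4.15878778e-03, -6.69121599e+01,  9.88358259e-01, -3.15147078e+01,
       -6.06121332e-02,  3.72959173e-02,  6.70830423e-05]), 'position': array([ 0.22335972, -0.58323822,  0.22602048]), 'ee_rot': array([-3.08786744e+00, -5.71062881e-01,  5.82831555e-04]), 'force': array([0.34435814, 0.34963739, 0.37370823]), 'ft_torque': array([0.00447957, 0.00836003, 0.02851784]), 'width': 0.9984314955954123}
```

View pics/top0.png

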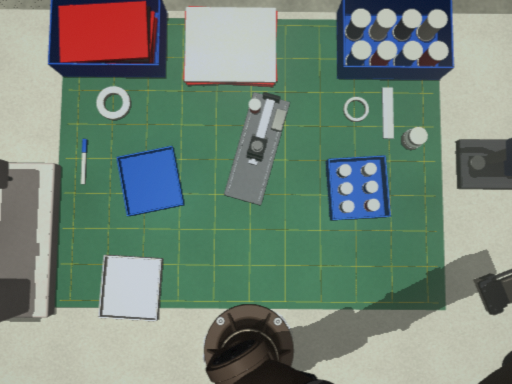

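View pics/side0.png

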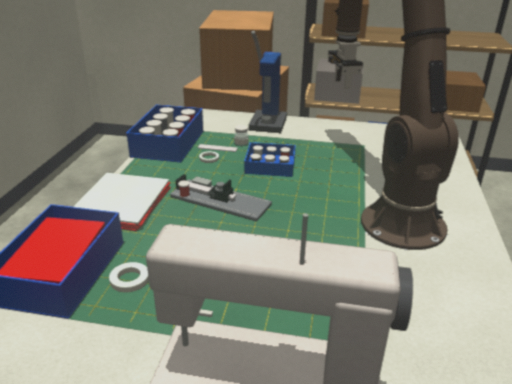

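The top view shows the trimmer with its open end towards the robot: plate from (245,200) to (270,95), head near (257,148). The empty blue tray is at (151,181), the spool bin at (358,188). The side view confirms that the tray at left is behind the sewing machine. Next I measure.

```bash
cat > h.py <<'E'
import numpy as np, cv2
from cell import *
from scipy.spatial.transform import Rotation as R
def ray(n,uv):
    c=camera_info(n); d=np.array([(uv[0]-c['cx'])/c['fx'],(uv[1]-c['cy'])/c['fy'],1.])
    return c['eye'],R.from_rotvec(c['rotation']).as_matrix()@d
def onz(n,uv,z):
    e,d=ray(n,uv); return e+d*(z-e[2])/d[2]
def px(n,p):
    c=camera_info(n); q=R.from_rotvec(c['rotation']).as_matrix().T@(np.array(p)-c['eye'])
    return q[0]/q[2]*c['fx']+c['cx'],q[1]/q[2]*c['fy']+c['cy']
E
python3 - <<'E'
from h import *
im=cv2.imread("pics/top0.png")
c=im[85:215,205:305]; cv2.imwrite("pics/c1.png",cv2.resize(c,None,fx=5.5,fy=4.6*0+4.5,interpolation=cv2.INTER_CUBIC))
hsv=cv2.cvtColor(im,cv2.COLOR_BGR2HSV)
def rect(m,x0,y0,x1,y1,z,name):
    k=np.zeros_like(m);k[y0:y1,x0:x1]=m[y0:y1,x0:x1]
    cs,_=cv2.findContours(k,cv2.RETR_EXTERNAL,cv2.CHAIN_APPROX_NONE)
    ct=max(cs,key=cv2.contourArea); b=cv2.boxPoints(cv2.minAreaRect(ct))
    P=np.array([onz('top',p,z)[:2] for p in b]); print(name,b.round(1).tolist(),P.round(4).tolist(),'ctr',P.mean(0).round(4))
    for i in range(2): d=P[i+1]-P[i]; print('  side',np.linalg.norm(d).round(4),np.degrees(np.arctan2(d[1],d[0])).round(2))
rect(((hsv[...,0]>100)&(hsv[...,0]<130)&(hsv[...,1]>120)).astype(np.uint8),100,130,200,230,.028,'tray')
rect((hsv[...,1]<90).astype(np.uint8),215,88,300,212,.015,'plate')
E
```

```text
tray [[114.69999694824219, 156.6999969482422], [172.39999389648438, 145.10000610351562], [184.3000030517578, 204.5], [126.5999984741211, 216.10000610351562]] [[0.5274, 0.3792], [0.5617, 0.2182], [0.3947, 0.1813], [0.3613, 0.3405]] ctr [0.4613 0.2798]
  side 0.1646 -78.0
  side 0.171 -167.52
plate [[215.0, 88.0], [293.0, 88.0], [293.0, 210.0], [215.0, 210.0]] [[0.7312, 0.1021], [0.7334, -0.1222], [0.3825, -0.1224], [0.3807, 0.0967]] ctr [ 0.557  -0.0115]
  side 0.2243 -89.46
  side 0.3509 -179.97
```

View pics/c1.png

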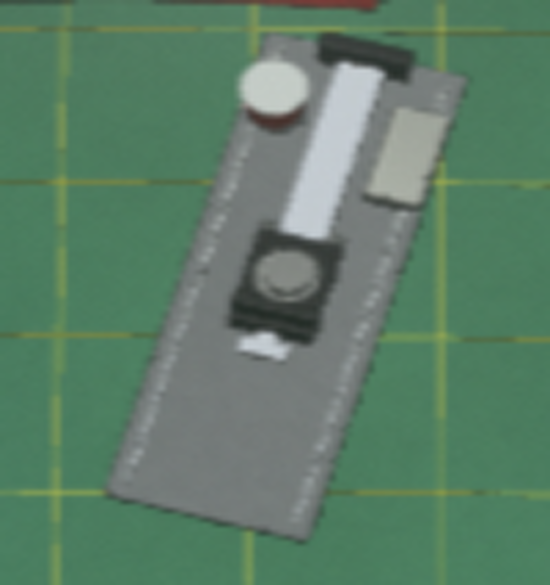

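The crop shows the plate corners at about (224.5,194.6), (261,205.2), (289.7,101.7) and (253.7,92.8) in full-image pixels, and the button cap centre at about (257.2,145.4). The ledge is on the open-end side of the button, as described.

```bash
cat >> h.py <<'E'
C=np.array([onz('top',p,.015)[:2] for p in [(224.5,194.6),(261,205.2),(289.7,101.7),(253.7,92.8)]])
a=(C[2]+C[3]-C[0]-C[1])/2; TH=np.arctan2(a[1],a[0]); U=np.array([np.cos(TH),np.sin(TH)]); V=np.array([-U[1],U[0]])
O=C.mean(0)-.05*U   # trimmer origin
def w(x,y=0): return O+x*U+y*V
def t(p): d=np.array(p[:2])-O; return np.array([d@U,d@V])
def yaw(s): return np.degrees(np.arctan2(*R.from_rotvec(s['ee_rot']).as_matrix()[[1,0],0]))
E
python3 - <<'E'
from h import *
import cell
print('len',np.linalg.norm(a),'wid',np.linalg.norm(C[0]-C[1]),'yaw',np.degrees(TH),'O',O)
for z in(.055,.069): print('button trimmer xy',t(onz('top',(257.2,145.4),z)))
e=px('top',[*w(0),.032]);print('rail end px',e)
s=observe();print('toolx yaw',yaw(s),R.from_rotvec(s['ee_rot']).as_matrix().round(3).tolist(),s['position'])
print([n for n in dir(cell) if not n.startswith('_')], getattr(cell,'grip_point_offset',None))
d=w(.04)-s['position'][:2];print('to x=.04:',d, d/.4)
E
```

```text
len 0.30653054798269 wid 0.10702529925575877 yaw -15.153532625245541 O [ 0.50943    -0.00789434]
button trimmer xy [0.05013782 0.00104113]
button trimmer xy [0.04765078 0.00053743]
rail end px (np.float64(252.63754088080427), np.float64(164.02392337216082))
toolx yaw 20.955530191190007 [[0.934, 0.358, -0.001], [0.358, -0.934, 0.001], [-0.0, -0.001, -1.0]] [ 0.22335972 -0.58323822  0.22602048]
['PlanningError', 'camera_info', 'get_image', 'grip_point_offset', 'observe', 'sign_off'] 0.0188
to x=.04: [0.32467943 0.56488762] [0.81169859 1.41221904]
```

>>> {"fn": "drive_tool", "kwargs": {"increments": [{"grip":1,"tx":0.1,"ty":0.1,"turn":-0.1},{"grip":1,"tx":0.2,"ty":0.2,"turn":-0.2},{"grip":1,"tx":0.3,"ty":0.3,"turn":-0.3},{"grip":1,"tx":0.4,"ty":0.4,"turn":-0.4},{"grip":1,"tx":0.5,"ty":0.5,"turn":-0.5},{"grip":1,"tx":0.55,"ty":0.6,"turn":-0.6},{"grip":1,"tx":0.6,"ty":0.7,"turn":-0.602},{"grip":1,"tx":0.7,"ty":0.8,"turn":-0.602},{"grip":1,"tx":0.75,"ty":0.9,"turn":-0.602},{"grip":1,"tx":0.8,"ty":1.0,"turn":-0.602},{"grip":1,"tx":0.8,"ty":1.0,"turn":-0.602},{"grip":1,"tx":0.8,"ty":1.0,"turn":-0.602},{"grip":1,"tx":0.8,"ty":1.0,"turn":-0.602},{"grip":1,"tx":0.8,"ty":1.0,"turn":-0.602},{"grip":1,"tx":0.8,"ty":1.0,"turn":-0.602}], "newtons": 20}}

```text
invalid input
```

```bash
python3 - <<'E'
from h import *
s=observe();print(s['clock'],yaw(s),s['position'],s['width'],s['force'])
d=w(.042,.0008)-s['position'][:2];print(d/.4,(yaw(s)-np.degrees(TH))/-60,'tz to .10',(.10-s['position'][2])/.4)
E
```

```text
0.1 20.955530191190007 [ 0.22335972 -0.58323822  0.22602048] 0.9984314955954123 [0.34435814 0.34963739 0.37370823]
[0.81704754 1.41284247] -0.6018177136072591 tz to .10 -0.31505119206812854
```

>>> {"fn": "drive_tool", "kwargs": {"increments": [{"grip":1,"tx":0.1,"ty":0.1,"tz":0,"turn":-0.1},{"grip":1,"tx":0.2,"ty":0.2,"tz":0,"turn":-0.2},{"grip":1,"tx":0.3,"ty":0.3,"tz":0,"turn":-0.3},{"grip":1,"tx":0.4,"ty":0.4,"tz":0,"turn":-0.4},{"grip":1,"tx":0.5,"ty":0.5,"tz":0,"turn":-0.5},{"grip":1,"tx":0.6,"ty":0.7,"tz":0,"turn":-0.6},{"grip":1,"tx":0.7,"ty":0.8,"tz":0,"turn":-0.6},{"grip":1,"tx":0.8,"ty":1.0,"tz":0,"turn":-0.6},{"grip":1,"tx":0.8,"ty":1.0,"tz":0,"turn":-0.6},{"grip":1,"tx":0.8,"ty":1.0,"tz":0,"turn":-0.6},{"grip":1,"tx":0.8,"ty":1.0,"tz":0,"turn":-0.6},{"grip":1,"tx":0.8,"ty":1.0,"tz":0,"turn":-0.6},{"grip":1,"tx":0.8,"ty":1.0,"tz":0,"turn":-0.6}], "newtons": 20}}

```text
clock: 1.4
position: [0.5427, -0.1842, 0.2257]
ee_rot: [-3.114, 0.412, 0.001]
force: [0.3, -0.9, -0.4]
width: 0.004
```

```bash
python3 - <<'E'
from h import *
s=observe();print(s['clock'],yaw(s),s['position'],s['width'],s['force'])
d=w(.042,.0008)-s['position'][:2];print(d/.4,(yaw(s)-np.degrees(TH))/-60,'tz to .10',(.10-s['position'][2])/.4)
E
```

```text
1.4 -15.066963781714966 [ 0.54270889 -0.18416745  0.22568327] 0.003939821282151655 [ 0.29541011 -0.85950764 -0.42855171]
[0.01867461 0.41516555] -0.0014428140588429153 tz to .10 -0.31420818183085525
```

>>> {"fn": "drive_tool", "kwargs": {"increments": [{"grip":1,"tx":0.01,"ty":0.12,"tz":0,"turn":0},{"grip":1,"tx":0.015,"ty":0.24,"tz":-0.05,"turn":0},{"grip":1,"tx":0.0187,"ty":0.36,"tz":-0.12,"turn":0},{"grip":1,"tx":0.0187,"ty":0.415,"tz":-0.22,"turn":0},{"grip":1,"tx":0.0187,"ty":0.415,"tz":-0.315,"turn":0},{"grip":1,"tx":0.0187,"ty":0.415,"tz":-0.315,"turn":0},{"grip":1,"tx":0.0187,"ty":0.415,"tz":-0.315,"turn":0},{"grip":1,"tx":0.0187,"ty":0.415,"tz":-0.315,"turn":0}]}}

```text
clock: 2.2
position: [0.5515, -0.0202, 0.1017]
ee_rot: [-3.114, 0.417, -0.003]
force: [0.2, 0.4, 0.6]
width: 0.004
```

```bash
python3 - <<'E'
from h import *
s=observe();print(s['clock'],yaw(s),s['position'],s['force'],t(s['position']))
A=get_image('top')[110:190,215:295,::-1]; 
p=px('side',[*w(.042),.07]); x,y=int(p[0]),int(p[1]); B=get_image('side')[y-50:y+30,x-40:x+40,::-1]
cv2.imwrite('pics/c2.png',np.hstack([cv2.resize(i,(400,400),interpolation=cv2.INTER_CUBIC) for i in(A,B)]));print(x,y)
E
```

```text
2.2 -15.241647599196613 [ 0.55151509 -0.0202441   0.10174379] [0.17297578 0.38980389 0.57455337] [ 0.04385004 -0.00091902]
222 181
```

View pics/c2.png

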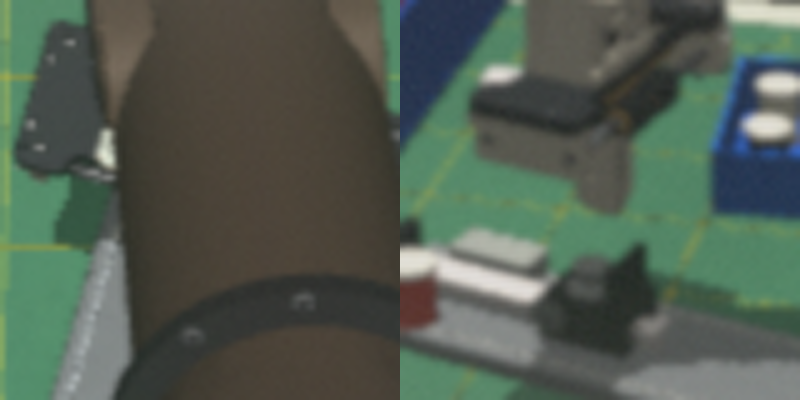

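>>> {"fn": "drive_tool", "kwargs": {"increments": [{"grip":1,"tx":-0.0035,"ty":0.005,"tz":-0.03,"turn":0},{"grip":1,"tx":-0.0035,"ty":0.005,"tz":-0.06,"turn":0},{"grip":1,"tx":-0.0035,"ty":0.005,"tz":-0.07,"turn":0},{"grip":1,"tx":-0.0035,"ty":0.005,"tz":-0.07,"turn":0},{"grip":1,"tx":-0.0035,"ty":0.005,"tz":-0.07,"turn":0}]}}

```text
clock: 2.8
position: [0.5499, -0.0175, 0.0733]
ee_rot: [-3.113, 0.415, -0.003]
force: [0.4, -0.2, -0.4]
width: 0.005
```

```bash
python3 - <<'E'
from h import *
s=observe();print(s['clock'],yaw(s),s['position'],s['force'],t(s['position']))
E
```

```text
2.8 -15.182556804261699 [ 0.54991474 -0.01750734  0.0733014 ] [ 0.38168439 -0.21880755 -0.37764935] [0.04158994 0.00130423]
```

>>> {"fn": "drive_tool", "kwargs": {"increments": [{"grip":1,"tx":0,"ty":0,"tz":-0.005,"turn":0},{"grip":1,"tx":0,"ty":0,"tz":-0.01,"turn":0},{"grip":1,"tx":0,"ty":0,"tz":-0.01,"turn":0}]}}

```text
clock: 3.1
position: [0.5498, -0.0175, 0.069]
ee_rot: [-3.114, 0.415, -0.002]
force: [1.5, -0.7, -0.2]
width: 0.003
```

>>> {"fn": "drive_tool", "kwargs": {"increments": [{"grip":1,"tx":0,"ty":0,"tz":-0.005,"turn":0},{"grip":1,"tx":0,"ty":0,"tz":-0.005,"turn":0},{"grip":1,"tx":0,"ty":0,"tz":-0.005,"turn":0}]}}

```text
clock: 3.4
position: [0.5498, -0.0175, 0.067]
ee_rot: [-3.114, 0.415, -0.002]
force: [0.7, -0.9, 0.0]
width: 0.005
```

>>> {"fn": "drive_tool", "kwargs": {"increments": [{"grip":1,"tx":0,"ty":0,"tz":-0.005,"turn":0},{"grip":1,"tx":0,"ty":0,"tz":-0.005,"turn":0}]}}

```text
clock: 3.6
position: [0.5497, -0.0175, 0.0648]
ee_rot: [-3.114, 0.415, -0.002]
force: [0.5, -0.6, -0.2]
width: 0.002
```

>>> {"fn": "drive_tool", "kwargs": {"increments": [{"grip":1,"tx":0,"ty":0,"tz":-0.005,"turn":0},{"grip":1,"tx":0,"ty":0,"tz":-0.005,"turn":0}]}}

```text
clock: 3.8
position: [0.5498, -0.0175, 0.0628]
ee_rot: [-3.114, 0.415, -0.002]
force: [-0.6, 0.7, 3.4]
width: 0.005
```

>>> {"fn": "drive_tool", "kwargs": {"increments": [{"grip":1,"tx":0,"ty":0,"tz":-0.005,"turn":0},{"grip":1,"tx":0,"ty":0,"tz":-0.005,"turn":0}]}}

```text
clock: 4.0
position: [0.5499, -0.0175, 0.0608]
ee_rot: [-3.114, 0.415, -0.002]
force: [-1.1, 0.6, 5.6]
width: 0.006
```

>>> {"fn": "drive_tool", "kwargs": {"increments": [{"grip":1,"tx":0,"ty":0,"tz":-0.004,"turn":0},{"grip":1,"tx":0,"ty":0,"tz":-0.0075,"turn":0},{"grip":1,"tx":0,"ty":0,"tz":-0.0075,"turn":0}]}}

```text
clock: 4.3
position: [0.5499, -0.0175, 0.058]
ee_rot: [-3.113, 0.415, -0.003]
force: [-0.9, -1.2, 7.1]
width: 0.001
```

>>> {"fn": "drive_tool", "kwargs": {"increments": [{"grip":1,"tx":0,"ty":0,"tz":-0.0015,"turn":0},{"grip":1,"tx":0,"ty":0,"tz":-0.0015,"turn":0}]}}

```text
clock: 4.5
position: [0.5499, -0.0175, 0.0576]
ee_rot: [-3.113, 0.415, -0.003]
force: [-1.8, 0.0, 8.0]
width: 0.007
```

>>> {"fn": "drive_tool", "kwargs": {"increments": [{"grip":1,"tx":0,"ty":0,"tz":-0.0025,"turn":0},{"grip":1,"tx":0,"ty":0,"tz":-0.0025,"turn":0}]}}

```text
clock: 4.7
position: [0.55, -0.0175, 0.0573]
ee_rot: [-3.113, 0.415, -0.003]
force: [-3.4, -0.8, 12.2]
width: 0.01
```

>>> {"fn": "drive_tool", "kwargs": {"increments": [{"grip":1,"tx":0,"ty":0,"tz":-0.0015,"turn":0},{"grip":1,"tx":0,"ty":0,"tz":-0.0015,"turn":0}]}}

```text
clock: 4.9
position: [0.5501, -0.0175, 0.0574]
ee_rot: [-3.113, 0.415, -0.004]
force: [-3.5, 0.3, 10.2]
width: 0.007
```

>>> {"fn": "drive_tool", "kwargs": {"increments": [{"grip":1,"tx":-0.0024,"ty":0.00065,"tz":-0.0018,"turn":0},{"grip":1,"tx":-0.0048,"ty":0.0013,"tz":-0.0018,"turn":0},{"grip":1,"tx":-0.0072,"ty":0.002,"tz":-0.0018,"turn":0},{"grip":1,"tx":-0.0096,"ty":0.0026,"tz":-0.0018,"turn":0}]}}

```text
clock: 5.3
position: [0.5481, -0.0167, 0.0575]
ee_rot: [-3.113, 0.416, -0.01]
force: [3.2, -0.9, 5.7]
width: 0.007
```

>>> {"fn": "drive_tool", "kwargs": {"increments": [{"grip":1,"tx":-0.0024,"ty":0.00065,"tz":-0.0018,"turn":0},{"grip":1,"tx":-0.0048,"ty":0.0013,"tz":-0.0018,"turn":0},{"grip":1,"tx":-0.0072,"ty":0.002,"tz":-0.0018,"turn":0},{"grip":1,"tx":-0.0096,"ty":0.0026,"tz":-0.0018,"turn":0}]}}

```text
clock: 5.7
position: [0.546, -0.0159, 0.0575]
ee_rot: [-3.113, 0.416, -0.015]
force: [2.8, -0.7, 5.6]
width: 0.006
```

>>> {"fn": "drive_tool", "kwargs": {"increments": [{"grip":1,"tx":0,"ty":0,"tz":-0.003,"turn":0},{"grip":1,"tx":0,"ty":0,"tz":-0.003,"turn":0},{"grip":1,"tx":0,"ty":0,"tz":-0.003,"turn":0}]}}

```text
clock: 6.0
position: [0.5463, -0.016, 0.0573]
ee_rot: [-3.112, 0.416, -0.016]
force: [-4.0, -0.0, 15.3]
width: 0.004
```

```bash
python3 - <<'E'
from h import *
s=observe();print(s['clock'],yaw(s),s['position'],s['force'],s['ft_torque'],t(s['position']),R.from_rotvec(s['ee_rot']).as_matrix()[:,2])
B=get_image('side')[130:220,180:280,::-1]
cv2.imwrite('pics/c3.png',cv2.resize(B,None,fx=6,fy=6,interpolation=cv2.INTER_CUBIC))
E
```

```text
6.0 -15.23156187549511 [ 0.54629442 -0.01597789  0.05726063] [-4.04534216 -0.01938799 15.27905242] [0.02506256 0.90504931 0.00311838] [0.03769569 0.00183412] [ 1.05590792e-02 -4.10106901e-05 -9.99944251e-01]
```

View pics/c3.png

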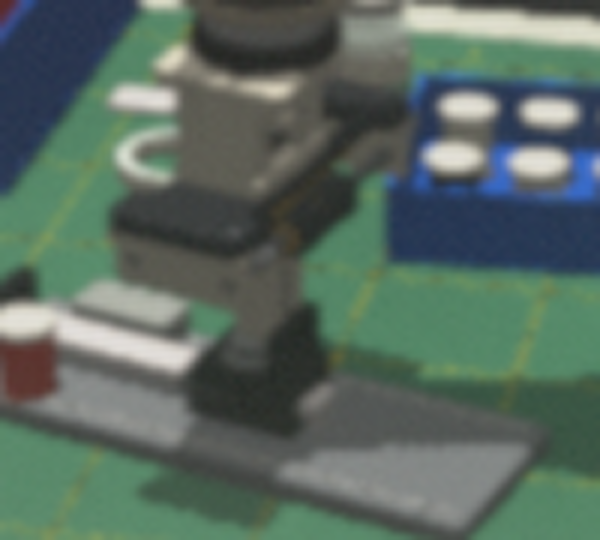

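>>> {"fn": "drive_tool", "kwargs": {"increments": [{"grip":1,"tx":-0.0024,"ty":0.00065,"tz":-0.003,"turn":0},{"grip":1,"tx":-0.0048,"ty":0.0013,"tz":-0.003,"turn":0},{"grip":1,"tx":-0.0072,"ty":0.002,"tz":-0.003,"turn":0},{"grip":1,"tx":-0.0096,"ty":0.0026,"tz":-0.003,"turn":0}]}}

```text
clock: 6.45
position: [0.5451, -0.0154, 0.0573]
ee_rot: [-3.112, 0.417, -0.025]
force: [4.4, -1.6, 7.8]
width: 0.006
```

>>> {"fn": "drive_tool", "kwargs": {"increments": [{"grip":1,"tx":-0.0024,"ty":0.00065,"tz":-0.003,"turn":0},{"grip":1,"tx":-0.0048,"ty":0.0013,"tz":-0.003,"turn":0},{"grip":1,"tx":-0.0072,"ty":0.002,"tz":-0.003,"turn":0},{"grip":1,"tx":-0.0096,"ty":0.0026,"tz":-0.003,"turn":0}]}}

```text
clock: 6.85
position: [0.5438, -0.0147, 0.0573]
ee_rot: [-3.111, 0.417, -0.032]
force: [4.1, -1.8, 7.9]
width: 0.007
```

>>> {"fn": "drive_tool", "kwargs": {"increments": [{"grip":1,"tx":-0.0024,"ty":0.00065,"tz":-0.0035,"turn":0},{"grip":1,"tx":-0.0048,"ty":0.0013,"tz":-0.0035,"turn":0},{"grip":1,"tx":-0.0072,"ty":0.002,"tz":-0.0035,"turn":0},{"grip":1,"tx":-0.0096,"ty":0.0026,"tz":-0.0035,"turn":0},{"grip":1,"tx":-0.012,"ty":0.0033,"tz":-0.0035,"turn":0},{"grip":1,"tx":-0.0145,"ty":0.0039,"tz":-0.0035,"turn":0},{"grip":1,"tx":-0.0169,"ty":0.0046,"tz":-0.0035,"turn":0},{"grip":1,"tx":-0.0193,"ty":0.0052,"tz":-0.0035,"turn":0}]}}

```text
clock: 7.65
position: [0.539, -0.0132, 0.0573]
ee_rot: [-3.111, 0.419, -0.041]
force: [4.5, -2.5, 8.1]
width: -0.0
```

```bash
python3 - <<'E'
from h import *
s=observe();print(s['clock'],yaw(s),s['position'],s['force'],s['ft_torque'],t(s['position']),R.from_rotvec(s['ee_rot']).as_matrix()[:,2])
E
```

```text
7.65 -15.33508053850178 [ 0.53899786 -0.01318094  0.05728856] [ 4.52984935 -2.45765058  8.0578739 ] [-0.4761511  -0.87970574 -0.03399357] [0.0299217  0.00262645] [ 2.65339390e-02 -7.76676875e-04 -9.99647611e-01]
```

>>> {"fn": "drive_tool", "kwargs": {"increments": [{"grip":1,"tx":-0.0048,"ty":0.001,"tz":-0.004,"turn":0},{"grip":1,"tx":-0.0096,"ty":0.002,"tz":-0.004,"turn":0},{"grip":1,"tx":-0.0144,"ty":0.003,"tz":-0.004,"turn":0},{"grip":1,"tx":-0.0192,"ty":0.004,"tz":-0.004,"turn":0},{"grip":1,"tx":-0.024,"ty":0.005,"tz":-0.004,"turn":0},{"grip":1,"tx":-0.0288,"ty":0.006,"tz":-0.004,"turn":0},{"grip":1,"tx":-0.0336,"ty":0.007,"tz":-0.004,"turn":0},{"grip":1,"tx":-0.0384,"ty":0.008,"tz":-0.004,"turn":0}]}}

```text
clock: 8.45
position: [0.5272, -0.0102, 0.0574]
ee_rot: [-3.109, 0.419, -0.052]
force: [4.8, -0.4, 10.7]
width: 0.002
```

```bash
python3 - <<'E'
from h import *
s=observe();print(s['clock'],yaw(s),s['position'],s['force'],s['ft_torque'],t(s['position']),R.from_rotvec(s['ee_rot']).as_matrix()[:,2])
B=get_image('side')[130:220,180:280,::-1]
cv2.imwrite('pics/c4.png',cv2.resize(B,None,fx=6,fy=6,interpolation=cv2.INTER_CUBIC))
E
```

```text
8.45 -15.362466633404265 [ 0.52720926 -0.01015999  0.05736177] [ 4.80566071 -0.35359665 10.69402076] [-0.28303221 -1.09565124 -0.01878598] [0.01775331 0.00246075] [ 3.35361573e-02 -6.70119218e-04 -9.99437280e-01]
```

View pics/c4.png

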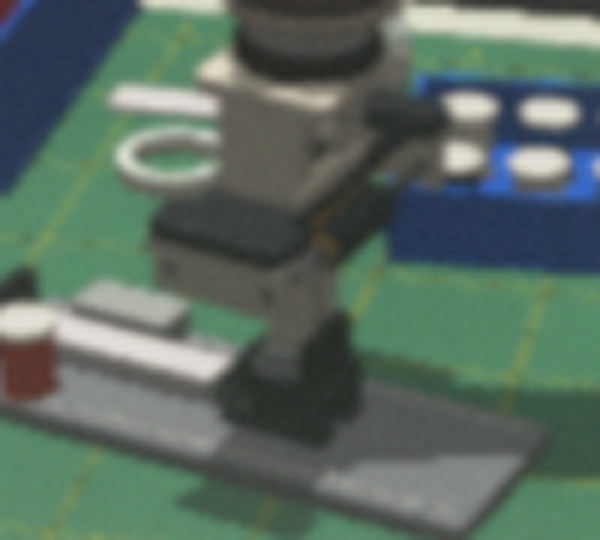

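The crop shows the head moved along with the fingers, with the button still held. I'll continue.

>>> {"fn": "drive_tool", "kwargs": {"increments": [{"grip":1,"tx":-0.0048,"ty":0.0012,"tz":-0.004,"turn":0},{"grip":1,"tx":-0.0096,"ty":0.0024,"tz":-0.004,"turn":0},{"grip":1,"tx":-0.0144,"ty":0.0036,"tz":-0.004,"turn":0},{"grip":1,"tx":-0.0192,"ty":0.0048,"tz":-0.004,"turn":0},{"grip":1,"tx":-0.024,"ty":0.006,"tz":-0.004,"turn":0},{"grip":1,"tx":-0.0288,"ty":0.0072,"tz":-0.004,"turn":0},{"grip":1,"tx":-0.0336,"ty":0.0084,"tz":-0.004,"turn":0},{"grip":1,"tx":-0.0384,"ty":0.0096,"tz":-0.004,"turn":0},{"grip":1,"tx":-0.0432,"ty":0.0108,"tz":-0.004,"turn":0},{"grip":1,"tx":-0.048,"ty":0.012,"tz":-0.004,"turn":0}]}}

```text
clock: 9.5
position: [0.5113, -0.0057, 0.0574]
ee_rot: [-3.108, 0.42, -0.063]
force: [5.1, -1.3, 7.8]
width: 0.001
```

>>> {"fn": "drive_tool", "kwargs": {"increments": [{"grip":1,"tx":-0.0048,"ty":0.0012,"tz":-0.004,"turn":0},{"grip":1,"tx":-0.0096,"ty":0.0024,"tz":-0.004,"turn":0},{"grip":1,"tx":-0.0144,"ty":0.0036,"tz":-0.004,"turn":0},{"grip":1,"tx":-0.0192,"ty":0.0048,"tz":-0.004,"turn":0},{"grip":1,"tx":-0.024,"ty":0.006,"tz":-0.004,"turn":0},{"grip":1,"tx":-0.0288,"ty":0.0072,"tz":-0.004,"turn":0},{"grip":1,"tx":-0.0336,"ty":0.0084,"tz":-0.004,"turn":0},{"grip":1,"tx":-0.0384,"ty":0.0096,"tz":-0.004,"turn":0},{"grip":1,"tx":-0.0432,"ty":0.0108,"tz":-0.004,"turn":0},{"grip":1,"tx":-0.048,"ty":0.012,"tz":-0.004,"turn":0}]}}

```text
clock: 10.5
position: [0.4955, -0.0012, 0.0573]
ee_rot: [-3.107, 0.421, -0.073]
force: [5.3, -2.7, 10.0]
width: 0.006
```

```bash
python3 - <<'E'
from h import *
s=observe();print(s['clock'],yaw(s),s['position'],s['force'],t(s['position']),R.from_rotvec(s['ee_rot']).as_matrix()[:,2])
E
```

```text
10.5 -15.453637176770949 [ 0.49554537 -0.00124922  0.05730272] [ 5.32111786 -2.68274733  9.95884326] [-0.01513893  0.00278453] [ 4.69070616e-02 -6.52779845e-04 -9.98899045e-01]
```

>>> {"fn": "drive_tool", "kwargs": {"increments": [{"grip":1,"tx":-0.0048,"ty":0.0012,"tz":-0.004,"turn":0},{"grip":1,"tx":-0.0096,"ty":0.0024,"tz":-0.004,"turn":0},{"grip":1,"tx":-0.0144,"ty":0.0036,"tz":-0.004,"turn":0},{"grip":1,"tx":-0.0192,"ty":0.0048,"tz":-0.004,"turn":0},{"grip":1,"tx":-0.024,"ty":0.006,"tz":-0.004,"turn":0},{"grip":1,"tx":-0.0288,"ty":0.0072,"tz":-0.004,"turn":0},{"grip":1,"tx":-0.0336,"ty":0.0084,"tz":-0.004,"turn":0},{"grip":1,"tx":-0.0384,"ty":0.0096,"tz":-0.004,"turn":0},{"grip":1,"tx":-0.0432,"ty":0.0108,"tz":-0.004,"turn":0},{"grip":1,"tx":-0.048,"ty":0.012,"tz":-0.004,"turn":0}]}}

```text
clock: 11.5
position: [0.4801, 0.0032, 0.0573]
ee_rot: [-3.105, 0.422, -0.084]
force: [5.5, -2.5, 11.1]
width: 0.009
```

>>> {"fn": "drive_tool", "kwargs": {"increments": [{"grip":1,"tx":-0.0048,"ty":0.0012,"tz":-0.004,"turn":0},{"grip":1,"tx":-0.0096,"ty":0.0024,"tz":-0.004,"turn":0},{"grip":1,"tx":-0.0144,"ty":0.0036,"tz":-0.004,"turn":0},{"grip":1,"tx":-0.0192,"ty":0.0048,"tz":-0.004,"turn":0},{"grip":1,"tx":-0.024,"ty":0.006,"tz":-0.004,"turn":0},{"grip":1,"tx":-0.0288,"ty":0.0072,"tz":-0.004,"turn":0},{"grip":1,"tx":-0.0336,"ty":0.0084,"tz":-0.004,"turn":0},{"grip":1,"tx":-0.0384,"ty":0.0096,"tz":-0.004,"turn":0},{"grip":1,"tx":-0.0432,"ty":0.0108,"tz":-0.004,"turn":0},{"grip":1,"tx":-0.048,"ty":0.012,"tz":-0.004,"turn":0}]}}

```text
clock: 12.5
position: [0.4651, 0.0081, 0.0576]
ee_rot: [-3.103, 0.423, -0.096]
force: [6.2, -2.1, 19.4]
width: 0.006
```

```bash
python3 - <<'E'
from h import *
s=observe();print(s['clock'],yaw(s),s['position'],s['force'],t(s['position']),R.from_rotvec(s['ee_rot']).as_matrix()[:,2])
E
```

```text
12.5 -15.550209705898078 [0.46512881 0.00811022 0.05757833] [ 6.16552763 -2.08454001 19.35978574] [-0.04694448  0.00386744] [ 6.21320107e-02  1.35175525e-04 -9.98067931e-01]
```

>>> {"fn": "drive_tool", "kwargs": {"increments": [{"grip":1,"tx":-0.0048,"ty":0.0012,"tz":-0.001,"turn":0},{"grip":1,"tx":-0.0096,"ty":0.0024,"tz":-0.001,"turn":0},{"grip":1,"tx":-0.0144,"ty":0.0036,"tz":-0.001,"turn":0},{"grip":1,"tx":-0.0192,"ty":0.0048,"tz":-0.001,"turn":0},{"grip":1,"tx":-0.024,"ty":0.006,"tz":-0.001,"turn":0},{"grip":1,"tx":-0.0288,"ty":0.0072,"tz":-0.001,"turn":0},{"grip":1,"tx":-0.0336,"ty":0.0084,"tz":-0.001,"turn":0},{"grip":1,"tx":-0.0384,"ty":0.0096,"tz":-0.001,"turn":0}]}}

```text
clock: 13.3
position: [0.452, 0.0121, 0.0582]
ee_rot: [-3.102, 0.423, -0.103]
force: [4.3, -1.2, 14.0]
width: 0.005
```

```bash
python3 - <<'E'
from h import *
s=observe();print(s['clock'],yaw(s),s['position'],s['force'],t(s['position']),R.from_rotvec(s['ee_rot']).as_matrix()[:,2])
B=get_image('side')[130:230,200:300,::-1]
cv2.imwrite('pics/c5.png',cv2.resize(B,None,fx=6,fy=6,interpolation=cv2.INTER_CUBIC))
E
```

```text
13.3 -15.57619697121288 [0.45204999 0.01209477 0.05817545] [ 4.31562318 -1.22512496 13.96312671] [-0.06061012  0.00429456] [ 6.65806997e-02  6.27455165e-04 -9.97780846e-01]
```

View pics/c5.png

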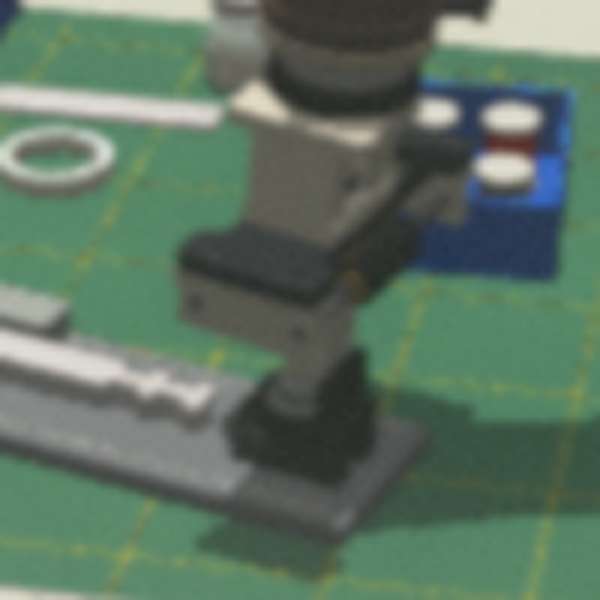

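The head sits on the plate clear of the rail, with the rail's notched end visible at about (210,395) in the crop. I'll lift off and look.

>>> {"fn": "drive_tool", "kwargs": {"increments": [{"grip":1,"tx":0.002,"ty":0,"tz":0.008,"turn":0},{"grip":1,"tx":0.004,"ty":-0.001,"tz":0.03,"turn":0},{"grip":1,"tx":0.004,"ty":-0.001,"tz":0.1,"turn":0},{"grip":-0.2,"tx":0.004,"ty":-0.001,"tz":0.2,"turn":0},{"grip":-1,"tx":-0.25,"ty":0.2,"tz":0.35,"turn":0},{"grip":-1,"tx":-0.25,"ty":0.35,"tz":0.35,"turn":0},{"grip":-1,"tx":-0.25,"ty":0.35,"tz":0.35,"turn":0},{"grip":-1,"tx":-0.25,"ty":0.35,"tz":0.35,"turn":0},{"grip":-1,"tx":-0.25,"ty":0.35,"tz":0.35,"turn":0}]}}

```text
clock: 14.25
position: [0.3498, 0.1561, 0.1998]
ee_rot: [-3.101, 0.412, -0.105]
force: [-0.2, 0.1, -0.1]
width: 0.479
```

```bash
python3 - <<'E'
from h import *
s=observe();print(s['clock'],yaw(s),s['position'],s['force'],s['width'],t(s['position']),R.from_rotvec(s['ee_rot']).as_matrix()[:,2])
im=get_image('top'); sd=get_image('side')
cv2.imwrite('pics/top6.png',im[:,:,::-1]);cv2.imwrite('pics/side6.png',sd[:,:,::-1])
A=im[130:220,205:295,::-1];p=px('side',[*w(-.05),.04]);x,y=map(int,p);B=sd[y-40:y+40,x-40:x+40,::-1];print(x,y)
cv2.imwrite('pics/c6.png',np.hstack([cv2.resize(i,(400,400),interpolation=cv2.INTER_CUBIC) for i in(A,B)]))
E
```

```text
14.25 -15.180319505622592 [0.34977871 0.15608057 0.19981708] [-0.15770149  0.05190819 -0.07763133] 0.47850689353288506 [-0.19696412  0.11653944] [ 0.06797004  0.00275712 -0.99768355]
249 197
```

View pics/c6.png

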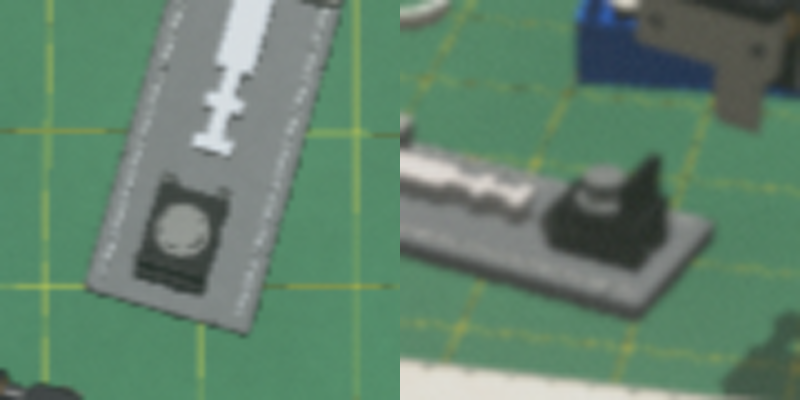

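The head stands upright on the plate with its button at about (246,181.5) in the full top image, clear of the rail end.

```bash
python3 - <<'E'
from h import *
s=observe();b=onz('top',(245.95,181.5),.064);print('button t',t(b));h=b[:2]-.004*U;print('head',h,t(h))
d=(np.r_[h+.0005*U,.12]-s['position'])/.4;print('to above .12',d,'then tz',(.020-.12)/.4, 'turn',(np.degrees(TH)-yaw(s))/60)
E
```

```text
button t [-0.0553501   0.00349452]
head [0.45305706 0.01099316] [-0.0593501   0.00349452]
to above .12 [ 0.25585463 -0.35379709 -0.19619298] then tz -0.24999999999999997 turn 0.004747936015972343
```

>>> {"fn": "drive_tool", "kwargs": {"increments": [{"grip":-1,"tx":0.08,"ty":-0.1,"tz":0,"turn":0},{"grip":-1,"tx":0.16,"ty":-0.2,"tz":0,"turn":0},{"grip":-1,"tx":0.22,"ty":-0.3,"tz":-0.05,"turn":0},{"grip":-1,"tx":0.256,"ty":-0.354,"tz":-0.15,"turn":0},{"grip":-1,"tx":0.256,"ty":-0.354,"tz":-0.2,"turn":0},{"grip":-1,"tx":0.256,"ty":-0.354,"tz":-0.2,"turn":0},{"grip":-1,"tx":0.256,"ty":-0.354,"tz":-0.2,"turn":0}]}}

```text
clock: 15.05
position: [0.453, 0.0101, 0.1183]
ee_rot: [-3.103, 0.421, -0.1]
force: [-0.9, 0.4, -0.3]
width: 1.005
```

```bash
python3 - <<'E'
from h import *
s=observe();print(s['clock'],yaw(s),s['position'],s['width'],t(s['position']))
print((np.r_[.4535,.0109,.020]-s['position'])/.4)
E
```

```text
15.05 -15.488462946150166 [0.45300323 0.01013153 0.11834514] 1.0047755995574563 [-0.05917682  0.00264877]
[ 0.00124192  0.00192118 -0.24586286]
```

>>> {"fn": "drive_tool", "kwargs": {"increments": [{"grip":-1,"tx":0.001,"ty":0.002,"tz":-0.05,"turn":0},{"grip":-1,"tx":0.001,"ty":0.002,"tz":-0.1,"turn":0},{"grip":-1,"tx":0.001,"ty":0.002,"tz":-0.15,"turn":0},{"grip":-1,"tx":0.001,"ty":0.002,"tz":-0.2,"turn":0},{"grip":-1,"tx":0.001,"ty":0.002,"tz":-0.235,"turn":0},{"grip":-1,"tx":0.001,"ty":0.002,"tz":-0.243,"turn":0},{"grip":-1,"tx":0.001,"ty":0.002,"tz":-0.243,"turn":0}]}}

```text
clock: 15.75
position: [0.4539, 0.0113, 0.0219]
ee_rot: [-3.103, 0.42, -0.101]
force: [-0.6, -0.3, -0.2]
width: 1.004
```

Free descent with no contact. Now I close the fingers.

>>> {"fn": "drive_tool", "kwargs": {"increments": [{"grip":0.2,"tx":0,"ty":0,"tz":-0.002,"turn":0},{"grip":0.2,"tx":0,"ty":0,"tz":-0.002,"turn":0},{"grip":0.2,"tx":0,"ty":0,"tz":-0.002,"turn":0},{"grip":0.2,"tx":0,"ty":0,"tz":-0.002,"turn":0},{"grip":0.2,"tx":0,"ty":0,"tz":-0.002,"turn":0},{"grip":0.2,"tx":0,"ty":0,"tz":-0.002,"turn":0},{"grip":0.2,"tx":0,"ty":0,"tz":-0.002,"turn":0},{"grip":0.2,"tx":0,"ty":0,"tz":-0.002,"turn":0}], "newtons": 20}}

```text
clock: 16.55
position: [0.454, 0.0114, 0.0212]
ee_rot: [-3.103, 0.42, -0.102]
force: [0.2, 0.8, 2.6]
width: 0.478
```

>>> {"fn": "drive_tool", "kwargs": {"increments": [{"grip":0.6,"tx":0,"ty":0,"tz":0,"turn":0},{"grip":0.6,"tx":0,"ty":0,"tz":0,"turn":0},{"grip":0.6,"tx":0,"ty":0,"tz":0,"turn":0},{"grip":0.6,"tx":0,"ty":0,"tz":0,"turn":0}]}}

```text
clock: 16.95
position: [0.454, 0.0114, 0.0212]
ee_rot: [-3.103, 0.42, -0.101]
force: [-0.5, 0.4, 1.9]
width: 0.477
```

>>> {"fn": "drive_tool", "kwargs": {"increments": [{"grip":0.6,"tx":0,"ty":0,"tz":0.03,"turn":0},{"grip":0.6,"tx":0,"ty":0,"tz":0.08,"turn":0},{"grip":0.6,"tx":0,"ty":0,"tz":0.15,"turn":0},{"grip":0.6,"tx":0,"ty":0,"tz":0.17,"turn":0},{"grip":0.6,"tx":0,"ty":0,"tz":0.17,"turn":0}]}}

```text
clock: 17.45
position: [0.4546, 0.0113, 0.0898]
ee_rot: [-3.102, 0.42, -0.105]
force: [0.6, 0.2, -3.1]
width: 0.478
```

>>> {"fn": "drive_tool", "kwargs": {"increments": [{"grip":0.6,"tx":0.005,"ty":0.06,"tz":0,"turn":0},{"grip":0.6,"tx":0.01,"ty":0.13,"tz":0,"turn":0},{"grip":0.6,"tx":0.015,"ty":0.2,"tz":0,"turn":0},{"grip":0.6,"tx":0.02,"ty":0.28,"tz":0,"turn":0},{"grip":0.6,"tx":0.02,"ty":0.36,"tz":0,"turn":0},{"grip":0.6,"tx":0.02,"ty":0.44,"tz":0,"turn":0},{"grip":0.6,"tx":0.02,"ty":0.52,"tz":0,"turn":0},{"grip":0.6,"tx":0.02,"ty":0.6,"tz":0,"turn":0},{"grip":0.6,"tx":0.02,"ty":0.65,"tz":0,"turn":0},{"grip":0.6,"tx":0.02,"ty":0.671,"tz":0,"turn":0},{"grip":0.6,"tx":0.02,"ty":0.671,"tz":0,"turn":0},{"grip":0.6,"tx":0.02,"ty":0.671,"tz":0,"turn":0}]}}

```text
clock: 18.65
position: [0.4623, 0.278, 0.0889]
ee_rot: [-3.104, 0.422, -0.103]
force: [-0.1, -0.4, -2.5]
width: 0.478
```

```bash
python3 - <<'E'
from h import *
s=observe();print(s['clock'],s['position'],s['width'],s['force'],(np.r_[.4613,.2798,.0107]-s['position'])/.4)
im=get_image('top');sd=get_image('side');A=im[130:230,100:200,::-1]
p=px('side',[.46,.28,.07]);x,y=map(int,p);B=sd[max(y-60,0):y+60,x-60:x+60,::-1]
cv2.imwrite('pics/c7.png',np.hstack([cv2.resize(i,(400,400),interpolation=cv2.INTER_CUBIC) for i in(A,B)]))
E
```

```text
18.65 [0.4623123  0.27802493 0.08894475] 0.47796531925004 [-0.08350345 -0.36200456 -2.49373979] [-0.00253075  0.00443768 -0.19561187]
```

View pics/c7.png

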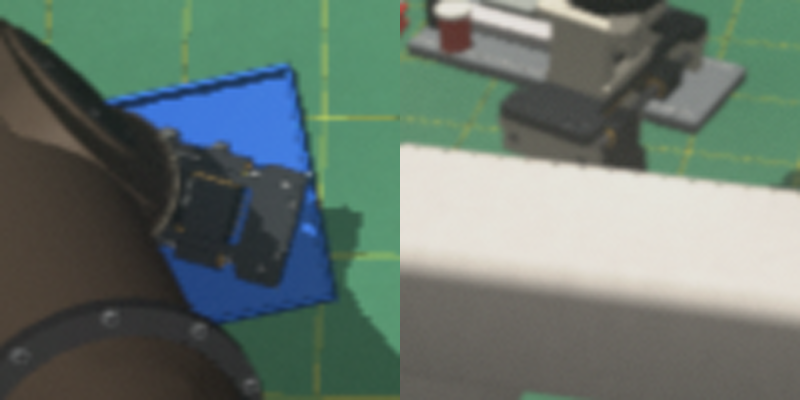

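The head is held (width 44 mm, about 2.5 N of weight) over the tray. I'll lower it and feel for the floor.

>>> {"fn": "drive_tool", "kwargs": {"increments": [{"grip":0.6,"tx":0,"ty":0.004,"tz":-0.05,"turn":0},{"grip":0.6,"tx":0,"ty":0.004,"tz":-0.1,"turn":0},{"grip":0.6,"tx":0,"ty":0.004,"tz":-0.14,"turn":0},{"grip":0.6,"tx":0,"ty":0.004,"tz":-0.17,"turn":0},{"grip":0.6,"tx":0,"ty":0.004,"tz":-0.185,"turn":0},{"grip":0.6,"tx":0,"ty":0.004,"tz":-0.19,"turn":0},{"grip":0.6,"tx":0,"ty":0.004,"tz":-0.19,"turn":0}]}}

```text
clock: 19.45
position: [0.4629, 0.2794, 0.0137]
ee_rot: [-3.103, 0.424, -0.105]
force: [1.2, 0.2, -2.1]
width: 0.481
```

>>> {"fn": "drive_tool", "kwargs": {"increments": [{"grip":0.6,"tx":0,"ty":0,"tz":-0.004,"turn":0},{"grip":0.6,"tx":0,"ty":0,"tz":-0.004,"turn":0}]}}

```text
clock: 19.65
position: [0.4633, 0.2796, 0.0125]
ee_rot: [-3.102, 0.424, -0.106]
force: [-1.0, -0.7, -2.3]
width: 0.477
```

>>> {"fn": "drive_tool", "kwargs": {"increments": [{"grip":0.6,"tx":0,"ty":0,"tz":-0.004,"turn":0},{"grip":0.6,"tx":0,"ty":0,"tz":-0.004,"turn":0}]}}

```text
clock: 19.85
position: [0.4633, 0.2797, 0.011]
ee_rot: [-3.102, 0.424, -0.106]
force: [-1.0, 0.2, -2.2]
width: 0.478
```

>>> {"fn": "drive_tool", "kwargs": {"increments": [{"grip":0.6,"tx":0,"ty":0,"tz":-0.003,"turn":0},{"grip":0.6,"tx":0,"ty":0,"tz":-0.003,"turn":0}]}}

```text
clock: 20.05
position: [0.4635, 0.2797, 0.0102]
ee_rot: [-3.102, 0.424, -0.106]
force: [-1.0, -1.0, 4.8]
width: 0.48
```

>>> {"fn": "drive_tool", "kwargs": {"increments": [{"grip":-0.4,"tx":0,"ty":0,"tz":0,"turn":0},{"grip":-0.4,"tx":0,"ty":0,"tz":0,"turn":0},{"grip":-0.4,"tx":0,"ty":0,"tz":0,"turn":0},{"grip":-0.4,"tx":0,"ty":0,"tz":0,"turn":0},{"grip":-0.4,"tx":0,"ty":0,"tz":0,"turn":0},{"grip":-0.4,"tx":0,"ty":0,"tz":0.03,"turn":0},{"grip":-0.4,"tx":0,"ty":0,"tz":0.1,"turn":0},{"grip":-0.4,"tx":0,"ty":0,"tz":0.2,"turn":0},{"grip":-0.4,"tx":0,"ty":0,"tz":0.3,"turn":0},{"grip":-0.4,"tx":0,"ty":-0.1,"tz":0.4,"turn":0},{"grip":-0.4,"tx":0,"ty":-0.2,"tz":0.4,"turn":0},{"grip":-0.4,"tx":0,"ty":-0.35,"tz":0.4,"turn":0},{"grip":-0.4,"tx":0,"ty":-0.5,"tz":0.4,"turn":0},{"grip":-0.4,"tx":0,"ty":-0.6,"tz":0.4,"turn":0},{"grip":-0.4,"tx":0,"ty":-0.7,"tz":0.4,"turn":0},{"grip":-0.4,"tx":0,"ty":-0.7,"tz":0.4,"turn":0},{"grip":-0.4,"tx":0,"ty":-0.7,"tz":0.4,"turn":0}]}}

```text
clock: 21.75
position: [0.4634, -0.0014, 0.171]
ee_rot: [-3.101, 0.429, -0.108]
force: [-0.0, 1.3, 0.5]
width: 0.699
```

```bash
python3 - <<'E'
from h import *
s=observe();print(s['clock'],s['position'],s['width'],s['force'])
im=get_image('top');cv2.imwrite('pics/top8.png',im[:,:,::-1])
cv2.imwrite('pics/c8.png',cv2.resize(im[130:230,100:200,::-1],(600,600),interpolation=cv2.INTER_CUBIC))
E
```

```text
21.75 [ 0.46343918 -0.0013741   0.17102542] 0.6985090183589883 [-0.02437753  1.26422581  0.52683231]
```

View pics/c8.png

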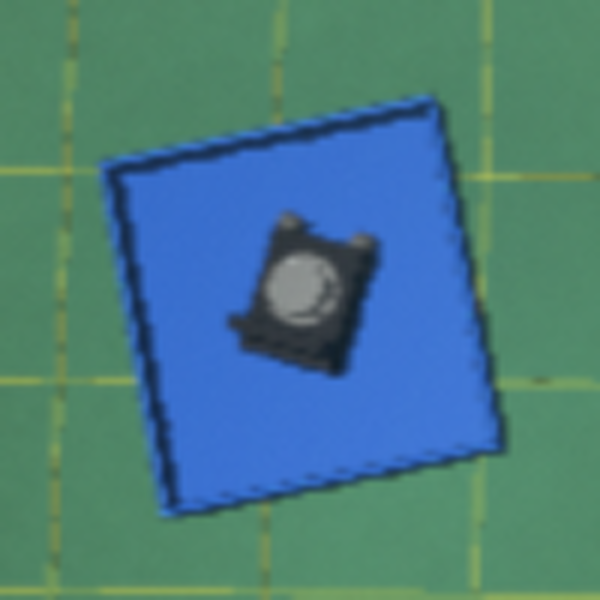

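The head stands upright near the tray centre, at about (305,295) in the crop, and nothing touches it.

```bash
python3 -c "
from cell import *
print(sign_off())"
```

```text
the job is handed in; nothing more can be done
None
```

The cutter head is off the rail and standing right way up in the empty blue tray. I handed the job in at about 22 s of the 61 s allowed; sign-off gives no verdict.

**Drawing off:** I felt the button cap at about 64 mm height and pressed it 7 mm to its stop. I then pushed on the ledge and drew the head off the open end. While it was fully on the rail, the highest readings were 15 N down and about 6 N along the rail. Down force rose to 19 N as the head reached the open end. All of these were read only at the end of each move, so a brief higher peak could have been missed. The head came to rest at about x = -59 mm in the trimmer's frame.

**Placing:** I gripped the head by its sides, where the opening read 44 mm. I lowered it until the tray floor was felt at about 5 N, released it and moved clear.

**Last checks:** The final top picture shows the head upright near the tray's centre, with the gripper away from it.

- **Tool tilt:** The tool tilted about 0.07 rad during the draw and stayed that way. The head itself looked level in the pictures.
- **Not measured at the end:** I did not measure the bystanders' final positions. The spool of thread and the weight still stood in place in the pictures taken during the job, and I kept clear of the other items.

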